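# Shut the bean gates and release the twin hopper

### The job

The twin hopper of the coffee grinder has to come off for washing. Push both bean gates fully home, as an open gate blocks the hopper lock, then throw the lock by pushing its black grip all the way over to the left as you face the grinder. Leave the other things on the counter where they stand.

Things in the scene. Friction and masses are not known exactly. Their poses are not given: they have to be found in the camera images.
- grinder: Grey twin-hopper coffee grinder, fixed, 250 deep x 236 wide; steel deck 190 mm above the counter; on its rear half two clear round hoppers (121 mm diameter, lids to 368 mm above the counter, fronts at x = -5 mm). Origin: centre of its underside. Its -x axis points out of its front, +y to the left as one faces that front; yaw varies. Deck front edge at x = -129 mm.
- gate_a_tab (a point): Centre of the front face of gate a's upright steel thumb tab (30 wide, 5 thick, top 47 mm above the deck). Point 25 mm above the deck, 117.5 mm ahead of the grinder's origin when home, 153.5 when open, 66 mm left or right of its middle (sides vary). Pushed along the grinder's +x it slides with about 3 N to a hard stop at home, and stays where left. Axes as the grinder's.
- gate_b_tab (a point): The same point on the tab of the other, equal gate, which runs beside gate a, 132 mm away.
- gate_a (a joint): Opening of gate a: 0 = fully home (shut), 0.036 m = fully open (pulled out towards the robot). Starts well open.
- gate_b (a joint): Opening of gate b: 0 = fully home (shut), 0.036 m = fully open. Starts anywhere from home to partly open.
- lock_grip (a point): Point on the axis of the lock plate's upright black grip (13 to 19 mm diameter, from 8 to 58 mm above the deck), 30 mm above the deck and 160 mm ahead of the grinder's origin, ahead of and between the gate tabs. Locked it is at the grinder's y = -12 mm, thrown at +12 mm. Axes as the grinder's.
- lock (a joint): Travel of the dark lock plate along the grinder's +y: 0 = hopper locked (start), 0.024 m = thrown, hard stop. It slides with about 3 N and stays where left. L-slots in it run over a pin on each gate: while a gate is more than about 3 mm open, the plate stops after 3 mm; once thrown it traps both gates shut.
- tamper: Coffee tamper standing loose on the counter, 58 mm diameter, 98 mm high; bystander. Origin at its underside.
- milk_jug_a: Steel milk jug, 125x84x112 mm, loose bystander. Origin at its underside.
- grinder_brush: Wooden counter brush lying flat, 54x170x14 mm, loose bystander. Origin at its underside.
- cup_sleeves: Pile of flat kraft cup sleeves, 67x128x16 mm, loose bystander. Origin at its underside.

How it is judged:
By the outcome, as a careful person would: the job done as asked, in the order asked, and still so for the second after the job is handed in, with the robot touching nothing.
It also fails if it takes over 48 s, if anything falls off the work surface, if the arm or the gripper's body presses on something with over 40 N, if the wrist force passes 120 N, or if a joint passes its speed limit or range.

### The arm

A 6-joint arm with a two-finger parallel gripper is mounted at the origin on a cart in front of the work surface, level with it; the furniture and walls round the work are solid. World frame = base frame: x ahead of the robot, y to its left, z up, the work surface at z = 0. Lengths are in mm, angles in rad, forces in N, time in s.
With the tool pointing down it reaches from about 275 to 850 mm from the base axis. Payload 19 kg.
Tool frame: the origin (TCP) lies at the very end of the fingers, on their centre line; the grasp point (between the pads) lies 19 mm behind it; z points along the fingers, y is the direction in which the jaws open and shut (so a half turn about z gives the same grasp; the last joint's range is limited). The gripper opens to 85 mm and grips with 20 to 120 N. Pads are 22 mm wide; open, the fingers measure 114 mm over their backs; the gripper's body (76 mm by 85 mm) begins 54 mm behind the grasp point. The pads swing forward as they close: fully open they stand 13 mm farther back than shut.
Start: joints at [-1.276, 0.15, 1.437, -0, 1.554, -0.134], TCP at [239.045, -522.922, 231.267] pointing down, gripper open.
Joint ranges: [-2.8, 2.8], [-0.68, 2.1], [0.12, 2.68], [-1.39, 4.53], [0.16, 2.79], [-2.81, 2.81]. Speed limits (rad/s): [1.89, 1.89, 2.22, 3.01, 3.01, 3.01].

### API

Orientations are given as a unit quaternion [w, x, y, z].
In Python, from workcell import * gives the robot as it stands. The module is installed in compiled form; this text tells all that it offers.
- The arm moves only by the tool arm_command, never from a script. Its argument "increments" is a list of rows, each a list of 2 entries, a list of its own where there are three numbers: the shift along the tool's x, y, z in cm, then the turn about the tool's z in rad. A call has 1 to 20 rows; each row shifts and turns the commanded pose from where the row before left it, along the tool's axes as they then stand; what a row does not reach is not made up. A row lasts 1/8 s, in which the tool goes at most 62.5 mm and 10.7 degrees, less where a joint would pass 70% of its speed; a pose out of reach is approached as far as the arm can. A call is refused whole if a number of a shift passes 6.25 or a number of a turn 0.188, either way. A call with a gripper value outside its range is refused whole. "fingers" is the closure, from -1 (fully open) to 1 (shut), set as the call begins (left out, the last holds). The fingers move at their own pace and stop on an object; "force" is the grip in N (left out, the last holds). Time passes only in rows, so rows that do not move let the fingers close. It gives the time, the measured TCP pose, the force and the opening at its end, in the units of the state.
- state(): the state, without advancing time (a new reading comes with each control period).
- read_camera(name): name is "side" or "top" or "wrist"; returns (picture, depth): 384x512x3 uint8, red, green, blue; 384x512 float32, mm along the optical axis (not along the pixel's ray), 0 where there is no reading.
- camera_params(name): a dict with "mtx" (3x3 intrinsics, pixels), "R" (3x3) and "t" (3): a world point X has camera coordinates R X + t. Camera axes: x right, y down, z forward; pixel columns grow to the right and rows downward; lengths in mm; the calibration is good to about 2 mm. The wrist camera is an equidistant fisheye: a pixel r from the principal point sees the ray r / f radians off the axis. A picture is of the moment at which its call begins: read the wrist's pose just before it. camera_params takes no time and is no camera call; for the wrist camera it gives the pose at the moment of the call.
- close_job(): hands the job in, once; it reports no verdict.
The state is a dict: "t": time; "joint_positions": joint angles; "qd": joint speeds; "joint_torque": joint torques, N m; "position": TCP position; "tcp_rot": TCP orientation; "wrist_force": force on the tool from outside, world axes, zero at the start; "moment": the same for the moment, N m; "grip_width": finger opening in mm.
Only numpy, scipy, OpenCV 4.12 (cv2) and the standard library are available. Lean on these libraries where they do the work, as an engineer would, in place of code of your own. Each camera call takes 0.05 s, during which the arm holds its last target.

## Working session

There is one attempt and no reset: what is moved stays moved. The work goes in short steps, Python scripts to look and compute and a tool call to move; the robot and the scene stay as the last step left them, time stands still between calls to the robot, and variables do not carry over. Pictures are saved under pics/ and viewed, and the job is handed in when it is done.

Besides the shell and the picture viewer there is one more tool, called after "Request:" by a JSON object that holds its "fn" and its "kwargs". arm_command: Moves the arm, as the interface text tells. Its arguments: {"type":"object","properties":{"increments":{"type":"array","items":{"type":"array"}},"fingers":{"type":"number"},"force":{"type":"number"}},"required":["increments"]}

```bash
mkdir -p pics; python3 - <<'E'
from workcell import *
import cv2,numpy as np
print(state())
for n in("side","top"):
    p,d=read_camera(n); np.savez(f"{n}.npz",p=p,d=d,**camera_params(n)); cv2.imwrite(f"pics/{n}0.png",p[:,:,::-1]); print(n,camera_params(n))
E
```

```text
{'t': 0.0, 'joint_positions': array([-1.27599194e+00,  1.50998773e-01,  1.43795829e+00, -3.61356813e-06,
        1.55380083e+00, -1.34006763e-01]), 'qd': array([-0.00030264,  0.00041801, -0.00048746,  0.00069979, -0.00057293,
       -0.00031757]), 'joint_torque': array([ 2.77732899e-03, -7.13062048e+01, -5.70851040e+01,  2.10226235e-04,
        8.87775910e-03, -5.92567812e-05]), 'position': array([ 238.99250466, -522.73925855,  230.70439459]), 'tcp_rot': array([-5.80593217e-04,  9.77102868e-01,  2.12766646e-01, -4.85922022e-05]), 'wrist_force': array([ 0.49636605,  0.59042338, -0.5504259 ]), 'moment': array([-0.04348403,  0.01921893, -0.03824077]), 'grip_width': 85.48105778146514}
side {'mtx': array([[371.47153943,   0.        , 256.55315804],
       [  0.        , 371.47153943, 193.02359697],
       [  0.        ,   0.        ,   1.        ]]), 'R': array([[-0.67739493, -0.73548637, -0.01399669],
       [-0.29798994,  0.29175027, -0.90889151],
       [ 0.67256086, -0.61150762, -0.41679769]]), 't': array([529.74458292, 202.28303729, 877.59453397])}
top {'mtx': array([[467.17935643,   0.        , 250.40789856],
       [  0.        , 467.17935643, 191.14962488],
       [  0.        ,   0.        ,   1.        ]]), 'R': array([[ 0.0303147 , -0.99894865, -0.03438907],
       [-0.98675214, -0.02442324, -0.16038617],
       [ 0.15937766,  0.03879555, -0.9864551 ]]), 't': array([ 248.1353249 ,  561.87027062, 1246.53051312])}
```

View pics/side0.png

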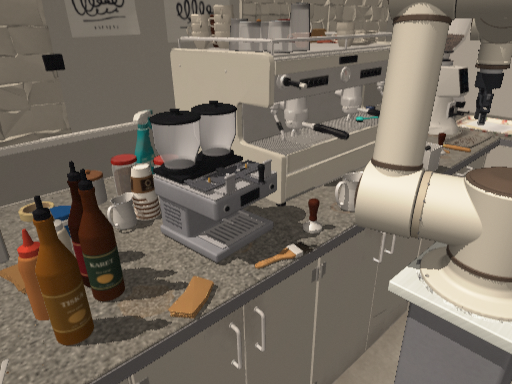

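View pics/top0.png

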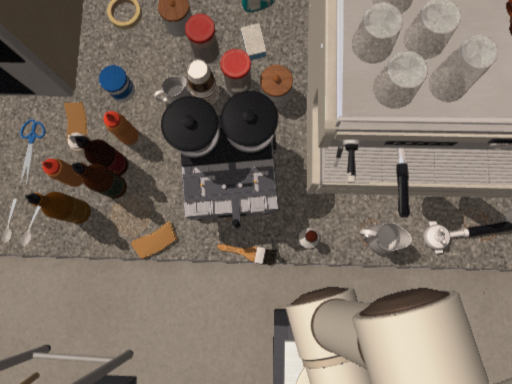

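The side view shows the grinder around (215,190). In the top view its deck is around (230,180) with the black grip near (236,215). I'll enlarge both.

```bash
python3 - <<'E'
import cv2
a=cv2.imread("pics/top0.png")[85:235,150:300]; cv2.imwrite("pics/topc.png",cv2.resize(a,(600,600),interpolation=cv2.INTER_CUBIC))
a=cv2.imread("pics/side0.png")[95:265,140:310]; cv2.imwrite("pics/sidec.png",cv2.resize(a,(600,600),interpolation=cv2.INTER_CUBIC))
E
```

```text
(no output)
```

View pics/topc.png

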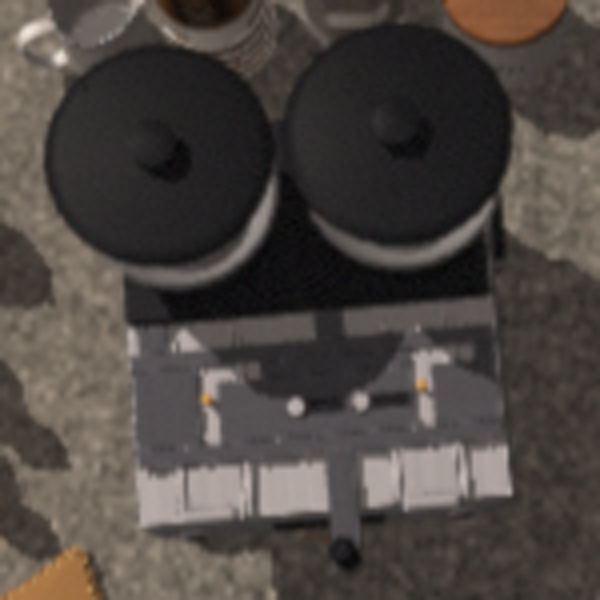

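View pics/sidec.png

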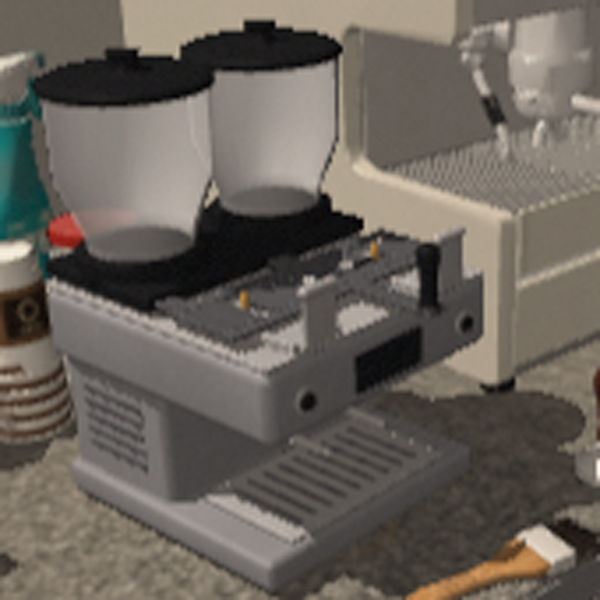

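```bash
cat > h.py <<'E'
import numpy as np
def cloud(n):
    f=np.load(n+".npz"); d=f["d"].astype(float); K=f["mtx"]
    v,u=np.mgrid[:384,:512]
    c=np.stack([(u-K[0,2])/K[0,0]*d,(v-K[1,2])/K[1,1]*d,d],-1)
    X=(c-f["t"])@f["R"]; X[d<=0]=np.nan
    return f["p"],X
E
python3 - <<'E'
from h import *
import cv2
for n in("top","side"):
    p,X=cloud(n)
    z=X[...,2]
    # lids
    m=(z>340)&(z<375)&(X[...,0]>400)&(X[...,0]<850)&(abs(X[...,1])<350)
    k,l,s,c=cv2.connectedComponentsWithStats(m.astype(np.uint8))
    for i in range(1,k):
        if s[i,4]>100: print(n,"lid",c[i],s[i,4],np.nanmean(X[l==i],0), np.nanmin(X[l==i],0),np.nanmax(X[l==i],0))
    m=(z>183)&(z<197)&(X[...,0]>350)&(X[...,0]<700)&(X[...,1]>-100)&(X[...,1]<300)
    k,l,s,c=cv2.connectedComponentsWithStats(m.astype(np.uint8))
    for i in range(1,k):
        if s[i,4]>60:
            q=X[l==i]; print(n,"deck",c[i],s[i],q.mean(0)); print(cv2.minAreaRect(q[:,:2].astype(np.float32)),cv2.boxPoints(cv2.minAreaRect(q[:,:2].astype(np.float32))))
    m=(z>206)&(z<260)&(X[...,0]>350)&(X[...,0]<520)&(X[...,1]>-100)&(X[...,1]<300)
    k,l,s,c=cv2.connectedComponentsWithStats(m.astype(np.uint8))
    for i in range(1,k):
        if s[i,4]>2: q=X[l==i];print(n,"up",c[i],s[i,4],np.mean(q,0).round(1),q.min(0).round(1),q.max(0).round(1),p[l==i].mean(0).round())
E
```

```text
top lid [322.45323741 111.47841727] 278 [683.69152512 101.60717579 357.86844296] [603.62757971  57.02681017 341.19596652] [836.02554426 110.56514542 374.08001374]
top lid [249.14240631 118.39566075] 2535 [666.30950466 259.29574769 351.64117371] [605.36469127 198.35266751 340.49046753] [730.84588396 321.65883074 371.70101126]
top lid [211.60371517 124.26006192] 323 [651.9550872  340.81293446 349.91443968] [606.83529696 327.38373955 341.16772411] [698.51896473 349.98668573 355.57631715]
top lid [429.2166998  146.74353877] 503 [ 608.86464016 -122.33469768  359.26394691] [ 602.97630053 -298.38895275  344.25424688] [610.62090836  24.16012128 374.81315062]
top deck [314.77669903 167.87378641] [311 145   9  42 206] [593.84319638 100.57258091 193.50593724]
((600.9382934570312, 99.74966430664062), (101.35604095458984, 19.685340881347656), 0.15229927003383636) [[550.23425  109.457596]
 [550.2866    89.77232 ]
 [651.64233   90.04173 ]
 [651.58997  109.727005]]
top deck [332.83763838 165.73062731] [325 147  23  33 271] [600.68684346  55.97244724 191.56761466]
((608.8839111328125, 49.071357727050
[... 2282 characters left out ...]
, 8.178398132324219), (153.04965209960938, 215.33631896972656), 0.04595177620649338) [[546.49854 115.78516]
 [546.67126 -99.5511 ]
 [699.7208  -99.42836]
 [699.5481  115.9079 ]]
side deck [253.96825397 174.73015873] [246 171  13   9  63] [506.53841892 259.34071756 192.84726055]
((512.796142578125, 260.34149169921875), (31.298622131347656, 45.77946472167969), 47.21609115600586) [[485.3673  264.40366]
 [518.9658  233.30862]
 [540.225   256.27933]
 [506.62646 287.37436]]
side up [339.41176471 134.34453782] 119 [492.  -90.9 234.8] [467.7 -99.8 220.6] [519.4 -83.7 246.5] [47. 44. 42.]
side up [263.84571429 168.64      ] 175 [457.9 269.2 226. ] [435.4 226.9 206.2] [478.6 299.7 246.7] [57. 54. 52.]
```

```bash
python3 - <<'E'
from h import *
import cv2
for n in("top","side"):
    p,X=cloud(n)
    z=X[...,2]
    B=(X[...,0]>380)&(X[...,0]<800)&(X[...,1]>150)&(X[...,1]<470)
    for nm,lo,hi in(("lid",340,362),("deck",184,205),("up",208,260)):
        m=B&(z>lo)&(z<hi)
        k,l,s,c=cv2.connectedComponentsWithStats(m.astype(np.uint8))
        for i in range(1,k):
            if s[i,4]>(5 if nm=="up" else 60):
                q=X[l==i]; r=cv2.minAreaRect(q[:,:2].astype(np.float32))
                print(n,nm,c[i].round(),s[i,4],np.mean(q,0).round(1),q.min(0).round(1),q.max(0).round(1),"rect",np.round(r[0],1),np.round(r[1],1),round(r[2],1))
    if n=="top":
        # deck rows
        for y in range(180,420,10):
            m=B&(z>180)&(z<206)&(abs(X[...,1]-y)<3); q=X[m]; 
            if len(q): print(y,q[:,0].min().round(1),q[:,0].max().round(1))
E
```

```text
top lid [249. 119.] 2423 [666.2 259.3 350.9] [605.4 198.4 340.5] [730.8 321.7 358.6] rect [668.  260.1] [125.5 123. ] 1.2
top lid [189. 124.] 2404 [651.6 389.5 350.8] [590.7 327.4 340.2] [717.5 454.1 357.2] rect [653.9 391. ] [126.  125.3] 65.9
top deck [230. 188.] 4456 [538.2 309.4 197.5] [438.9 191.6 184.1] [621.3 431.2 205. ] rect [522.1 308.6] [169.6 232.8] 7.4
top up [219. 120.] 14 [706.9 340.2 209.5] [699.1 338.3 208.3] [717.5 343.3 211.4] rect [708.1 339.8] [ 4.8 18.8] 83.1
top up [220. 126.] 6 [692.  337.9 210.3] [688.7 335.2 209. ] [694.  340.4 211.4] rect [691.3 337.9] [4.9 5.3] 5.8
top up [226. 154.] 675 [620.8 319.8 211.8] [587.8 206.8 208. ] [683.7 431.7 225.7] rect [642.2 322.7] [ 86.  223.7] 6.7
top up [258. 210.] 58 [479.7 238.  234.4] [474.9 222.8 208.5] [485.6 253.5 240.8] rect [480.1 238.3] [ 9.  31.3] 9.0
top up [202. 214.] 60 [467.7 369.2 234.1] [462.4 352.7 208.8] [472.6 385.9 242.6] rect [468.2 369.5] [ 8.4 33.2] 6.6
top up [235. 223.] 43 [447.8 289.  245.6] [440.2 282.2 214.5] [456.8 296.8 250.5] rect [448.5 288.9] [15.6 14.6] 29.1
190 491.8 528.1
200 487.9 59
[... 366 characters left out ...]
[638.2 348.6 348.1] [586.7 208.  340. ] [720.8 455.8 361.9] rect [654.1 331. ] [120.4 250.9] 6.2
side deck [217. 179.] 2102 [545.1 349.8 196. ] [435.9 203.1 184. ] [705.8 447.3 205. ] rect [554.4 353.3] [282.7 218.2] 69.0
side up [216. 152.] 566 [636.3 282.5 231.5] [611.5 215.9 208. ] [701.7 315.1 259.9] rect [649.4 273.4] [99.3 66.8] 54.7
side up [180. 164.] 684 [620.7 411.  231.7] [598.3 343.6 208.1] [690.1 446.6 260. ] rect [636.3 401.3] [99.2 71.9] 58.7
side up [264. 168.] 166 [457.3 270.1 227.4] [435.4 226.9 208.6] [478.6 300.3 246.7] rect [462.3 265.1] [17.9 80.9] 31.6
side up [230. 180.] 117 [463.7 373.9 223.4] [460.1 356.8 208.3] [468.2 388.5 236.4] rect [464.1 372.7] [ 7.4 31.7] 1.3
```

Request:
{"fn": "arm_command", "kwargs": {"increments": [[[0,0,0],0.159],[[0,0,0],0.158],[[1,-4.5,-0.2],0],[[1,-4.5,-0.2],0],[[1,-4.5,-0.2],0],[[1,-4.5,-0.2],0],[[1,-4.5,-0.2],0],[[1,-4.5,-0.2],0],[[1,-4.5,-0.2],0],[[1,-4.5,-0.2],0],[[1,-4.5,-0.2],0],[[1,-4.5,-0.2],0],[[1,-4.5,-0.2],0],[[1,-4.5,-0.2],0],[[0,0,0],0],[[0,0,0],0]], "fingers": 1, "force": 60}}

```text
t: 2.1
position: [298.0, 27.0, 255.2]
tcp_rot: [0.0, 0.998, 0.056, -0.0]
wrist_force: [-0.8, 0.2, 0.4]
grip_width: -0.1
```

Request:
{"fn": "arm_command", "kwargs": {"increments": [[[2.6,-3.2,0],0],[[2.6,-3.2,0],0],[[2.6,-3.2,0],0],[[2.6,-3.2,0],0],[[2.6,-3.2,0],0],[[2.5,-3,0],0],[[0,0,2.5],0],[[0,0,2.3],0],[[0,0,0],0],[[0,0,0],0]]}}

```text
t: 3.35
position: [431.7, 232.3, 208.3]
tcp_rot: [-0.0, 0.998, 0.055, 0.0]
wrist_force: [-1.1, 0.3, 0.1]
grip_width: 0.3
```

```bash
cat > look.py <<'E'
import sys,cv2,numpy as np
from workcell import *
t=sys.argv[1]
s=state(); print(s["t"],s["position"],s["wrist_force"])
for n,(a,b,c,d) in(("side",(130,220,180,320)),("top",(140,260,170,300))):
    p,dd=read_camera(n); np.savez(f"{n}.npz",p=p,d=dd,**camera_params(n)); q=p[a:b,c:d,::-1]; cv2.imwrite(f"pics/{n}{t}.png",cv2.resize(q,None,fx=4,fy=4,interpolation=cv2.INTER_CUBIC))
E
python3 look.py 1
```

```text
3.35 [431.66417517 232.26842191 208.29005919] [-1.09761814  0.34305884  0.09707168]
```

View pics/side1.png

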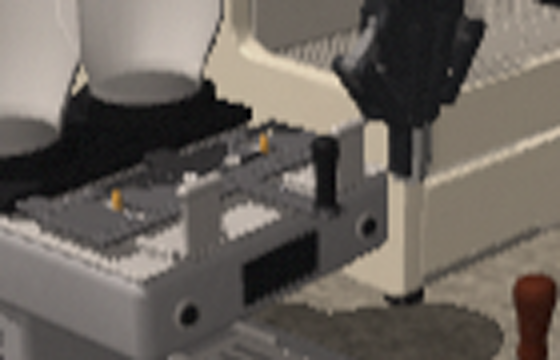

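View pics/top1.png

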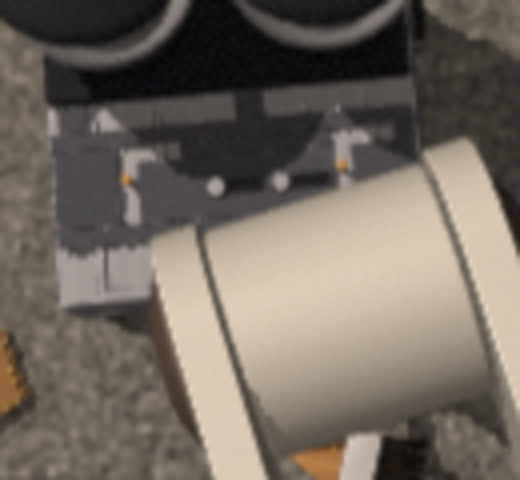

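Request:
{"fn": "arm_command", "kwargs": {"increments": [[[1,0,0.2],0],[[1,0,0],0],[[1,0,0],0],[[0.5,0,0],0],[[0.5,0,0],0],[[0.4,0,0],0],[[0,0,0],0]]}}

```text
t: 4.32
position: [474.8, 238.2, 205.3]
tcp_rot: [-0.0, 0.998, 0.056, 0.0]
wrist_force: [-1.1, -0.3, -1.3]
grip_width: 0.3
```

Request:
{"fn": "arm_command", "kwargs": {"increments": [[[0.3,0,0],0],[[0.3,0,0],0],[[0.2,0,0],0]]}}

```text
t: 4.7
position: [482.7, 239.0, 205.4]
tcp_rot: [-0.0, 0.998, 0.056, -0.0]
wrist_force: [-2.7, -0.3, -0.5]
grip_width: 0.1
```

Request:
{"fn": "arm_command", "kwargs": {"increments": [[[0.2,0,0],0],[[0.2,0,0],0],[[0,0,0],0]]}}

```text
t: 5.08
position: [484.5, 239.3, 205.2]
tcp_rot: [0.0, 0.998, 0.056, -0.003]
wrist_force: [-25.5, -4.3, 8.9]
grip_width: 0.3
```

```bash
python3 look.py 2
```

```text
5.075 [484.45113976 239.31330787 205.18143304] [-25.46562283  -4.27187791   8.94814993]
```

View pics/side2.png

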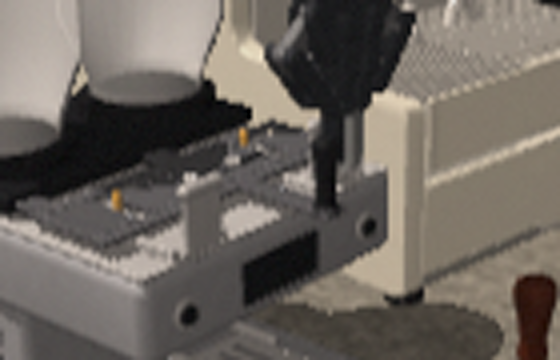

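View pics/top2.png

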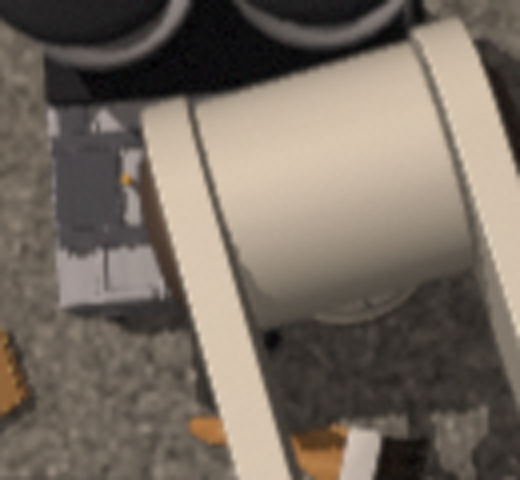

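Request:
{"fn": "arm_command", "kwargs": {"increments": [[[-1,0,0],0],[[-2.3,0,-1],0],[[-2.3,0,-3],0],[[0,-3.3,-2],0],[[0,-3.3,0],0],[[0,-3.3,0],0],[[0,-3.3,0],0],[[0,0,3],0],[[0,0,3],0],[[1.5,0,0],0],[[1,0,0],0],[[0,0,0],0]]}}

```text
t: 6.68
position: [442.3, 367.3, 206.4]
tcp_rot: [-0.0, 0.998, 0.055, 0.001]
wrist_force: [0.0, -0.3, -0.3]
grip_width: -0.0
```

Request:
{"fn": "arm_command", "kwargs": {"increments": [[[0.5,0,0.1],0],[[0.5,0,0],0],[[0.4,0,0],0],[[0.4,0,0],0],[[0.3,0,0],0],[[0.3,0,0],0],[[0.2,0,0],0],[[0,0,0],0]]}}

```text
t: 7.68
position: [467.1, 370.1, 204.3]
tcp_rot: [-0.0, 0.998, 0.056, 0.0]
wrist_force: [0.6, -0.0, -0.7]
grip_width: 0.1
```

Request:
{"fn": "arm_command", "kwargs": {"increments": [[[0.2,0,0],0],[[0.2,0,0],0],[[0.1,0,0],0],[[0,0,0],0]]}}

```text
t: 8.18
position: [469.6, 370.4, 204.1]
tcp_rot: [0.0, 0.998, 0.056, -0.002]
wrist_force: [-24.4, -4.8, 7.5]
grip_width: -0.6
```

```bash
python3 look.py 3
```

```text
8.175 [469.63773687 370.43582634 204.1408611 ] [-24.3908799   -4.84583914   7.50219611]
```

View pics/side3.png

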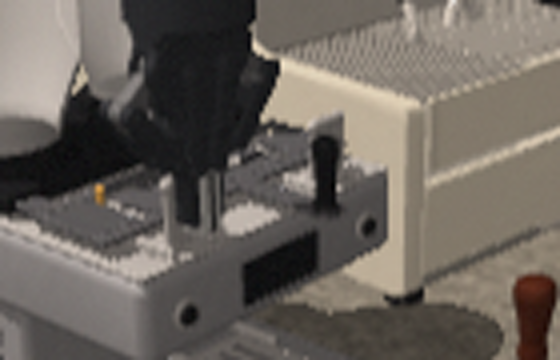

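View pics/top3.png

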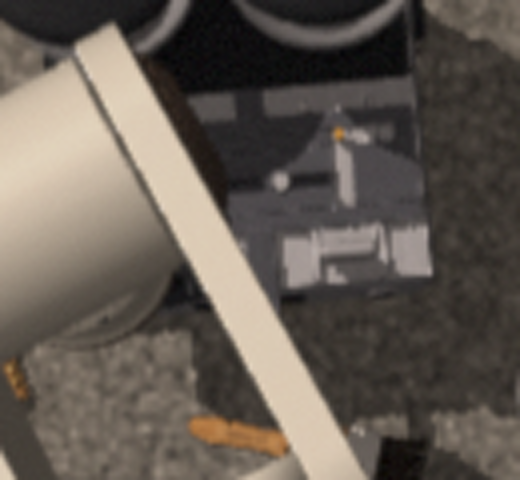

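Request:
{"fn": "arm_command", "kwargs": {"increments": [[[-1,0,0],0],[[-2.3,0,-1],0],[[-2.2,0,-3],0],[[0,3,-2],0],[[0,3,0],0],[[0,3,0],0],[[0,2.6,0],0],[[0,0,3],0],[[0,0,3],0],[[1.3,0,0],0],[[1.1,0,0],0],[[0,0,0],0]]}}

```text
t: 9.78
position: [455.3, 252.1, 205.3]
tcp_rot: [-0.0, 0.998, 0.056, 0.001]
wrist_force: [-0.4, 0.0, -0.1]
grip_width: -0.0
```

```bash
python3 look.py 4
```

```text
9.775 [455.25535398 252.10079723 205.26764397] [-0.44981552  0.01371767 -0.13344757]
```

View pics/side4.png

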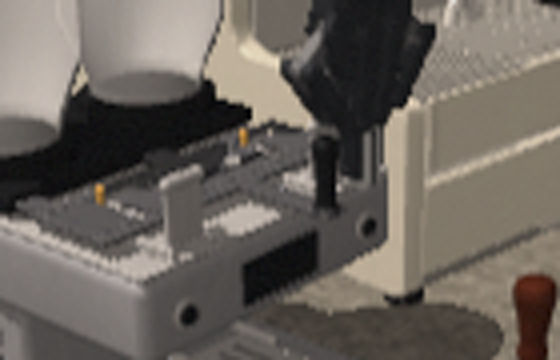

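View pics/top4.png

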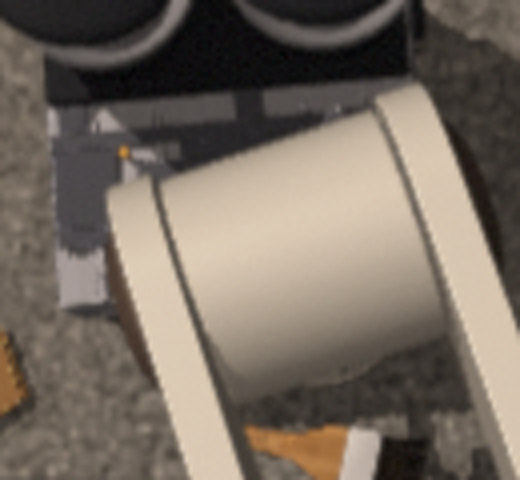

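Request:
{"fn": "arm_command", "kwargs": {"increments": [[[-0.3,-0.6,0],0],[[0,-0.6,0],0],[[0,-0.5,0],0],[[0,-0.5,0],0],[[0,-0.5,0],0],[[0,-0.4,0],0],[[0,0,0],0]]}}

```text
t: 10.75
position: [447.4, 282.9, 204.5]
tcp_rot: [-0.0, 0.998, 0.056, 0.0]
wrist_force: [-1.2, -0.9, 4.7]
grip_width: 0.1
```

Request:
{"fn": "arm_command", "kwargs": {"increments": [[[0,-0.3,0],0],[[0,-0.3,0],0],[[0,-0.2,0],0],[[0,0,0],0]]}}

```text
t: 11.25
position: [447.4, 288.0, 205.3]
tcp_rot: [0.002, 0.998, 0.055, 0.001]
wrist_force: [-1.6, -32.2, 17.6]
grip_width: -0.1
```

Request:
{"fn": "arm_command", "kwargs": {"increments": [[[0,1,0],0],[[0,2,0],0],[[-3,2,0],0],[[-4,2,-4],0],[[-4,3,-4],0],[[-4,4,0],0],[[0,4,0],0],[[0,4,0],0],[[0,4,0],0],[[0,0,0],0]]}}

```text
t: 12.5
position: [327.3, 13.7, 283.0]
tcp_rot: [0.0, 0.999, 0.054, -0.0]
wrist_force: [-0.7, 1.4, 0.6]
grip_width: 0.2
```

```bash
python3 look.py 5
```

```text
12.5 [327.30969352  13.6809077  283.0356077 ] [-0.69929943  1.38818779  0.58361067]
```

View pics/side5.png

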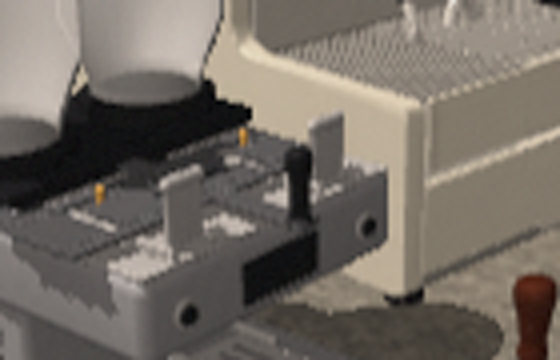

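View pics/top5.png

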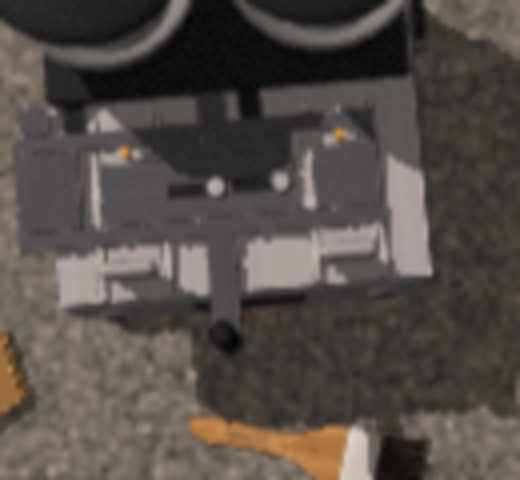

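```bash
python3 - <<'E'
from h import *
import cv2
p,X=cloud("top"); z=X[...,2]
m=(X[...,0]>400)&(X[...,0]<520)&(X[...,1]>200)&(X[...,1]<420)&(z>210)&(z<260)
k,l,s,c=cv2.connectedComponentsWithStats(m.astype(np.uint8))
for i in range(1,k):
    if s[i,4]>5:
        q=X[l==i]; r=cv2.minAreaRect(q[:,:2].astype(np.float32)); d=np.array(r[0])-[605.8,319.3]
        print(np.round(r[0],1),np.round(r[1],1),"g",d@[.9937,.112],d@[-.112,.9937])
E
```

```text
[499.5 239.9] [ 9.  33.4] g -114.54057567382809 -67.02271316772463
[484.5 370.7] [ 8.9 31. ] g -114.76384560485836 64.68379165405271
[445.7 312.9] [15.2 14.8] g -159.8120694238281 11.59185380310057
```

```bash
python3 - <<'E'
from workcell import *
print(state()["wrist_force"]); print(close_job())
E
```

```text
[-0.88943568 -0.01314038 -0.64127147]
the job is handed in; nothing more can be done
None
```

Both bean gates are fully home and the lock is thrown to the left. I handed the job in at about 12.6 s with the arm clear of everything.

- **Order:** I pushed the right gate to its stop (about 25 N), then the left gate (about 25 N), then the lock grip to its stop (about 32 N).
- **Gates:** in the last top-view check, both tab centres were at grinder x ≈ -114.6 mm, where -115 mm is home.
- **Lock:** in the same check, the grip was at grinder y ≈ +11.6 mm, about 24 mm from its start. The pins are seen in the slots' locking legs.
- **Other items:** nothing on the counter appears to have moved. I only compared the brush by eye; I did not measure the positions of the tamper, jug or sleeves afterwards.

No check failed or disagreed.

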